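# Brush the leggy seedlings along their row

### The job

The five tall, leggy seedlings in the cell tray need their daily stroking to toughen the stems. Starting at the end of their row where the plant label stands, run your fingertips lightly along the tops of that row to the other end, so that each tall seedling in turn is clearly bent over by your fingers and springs back up, but is not pressed flat, pinched or pulled out of the soil. Leave the other rows, the label, the thermometer and everything else on the bench alone, and take the hand away when done.

Things in the scene. Friction and masses are not known exactly. Their poses are not given: they have to be found in the camera images.
- tray: white polystyrene cell tray, fixed to the bench: 238 mm (its x) by 403 mm (its y), 60 mm high, four rows of seven square cells at 55 mm pitch, the rows running along its y. Origin: centre of its underside; z up. It may stand turned and shifted on the bench. Any of the four rows may be the one with the tall seedlings.
- tall1: tall seedling 1 of five in one row, 55 mm apart, numbered along it (label at either end). Felt as a rod 10 mm thick; leaves (20 mm out) give way; 72 mm from soil to top. Origin: stem foot at the soil, 50 mm above the bench; z up the stem. Springy: bends any way about its foot (0.06 N m/rad, under 1 N at the crown), rises when let go; comes out of the soil if pulled.
- tall2: tall seedling 2 of five in one row, 55 mm apart, numbered along it (label at either end). Felt as a rod 10 mm thick; leaves (20 mm out) give way; 78 mm from soil to top. Origin: stem foot at the soil, 50 mm above the bench; z up the stem. Springy: bends any way about its foot (0.06 N m/rad, under 1 N at the crown), rises when let go; comes out of the soil if pulled.
- tall3: tall seedling 3 of five in one row, 55 mm apart, numbered along it (label at either end). Felt as a rod 10 mm thick; leaves (20 mm out) give way; 75 mm from soil to top. Origin: stem foot at the soil, 50 mm above the bench; z up the stem. Springy: bends any way about its foot (0.06 N m/rad, under 1 N at the crown), rises when let go; comes out of the soil if pulled.
- tall4: tall seedling 4 of five in one row, 55 mm apart, numbered along it (label at either end). Felt as a rod 10 mm thick; leaves (20 mm out) give way; 80 mm from soil to top. Origin: stem foot at the soil, 50 mm above the bench; z up the stem. Springy: bends any way about its foot (0.06 N m/rad, under 1 N at the crown), rises when let go; comes out of the soil if pulled.
- tall5: tall seedling 5 of five in one row, 55 mm apart, numbered along it (label at either end). Felt as a rod 10 mm thick; leaves (20 mm out) give way; 74 mm from soil to top. Origin: stem foot at the soil, 50 mm above the bench; z up the stem. Springy: bends any way about its foot (0.06 N m/rad, under 1 N at the crown), rises when let go; comes out of the soil if pulled.
- label: white plastic T-shaped plant label, fixed in the soil of the end cell at one end of the tall row, 58 mm beyond the nearest tall seedling; its slanted plate is 48 mm wide and its top about 38 mm above the soil. Origin: at the soil surface, on the row's line.
- thermometer: compost thermometer with a round face-up steel dial, 34 mm across, top 34 mm above the soil, fixed in the end cell at the other end of the tall row, 58 mm beyond the last tall seedling. Origin: at the soil surface.
- row_low_a: a row of seven low seedlings just come up, leaves up to 28 mm above the soil. Origin: centre of the row, at bench height; y along the row.
- row_low_b: a row with five low seedlings and two bare cells, leaves up to 28 mm above the soil. Origin: centre of the row, at bench height; y along the row.
- row_sown: a row of seven cells with bare soil, newly sown. Origin: centre of the row, at bench height; y along the row.
- widger: flat steel pricking-out tool, 190 mm long, 22 mm at its widest, 4 mm thick, lying loose along the bare row on top of the cell walls, 57 mm above the bench. Origin: centre of its shaft, underside.
- pot_empty: empty brown plastic pot, 135 mm across the rim, 115 mm high, loose, to the right of the tray. Origin: centre of its underside.
- pot_planted: brown plastic pot with soil and a plant, 122 mm across the rim, pot 105 mm high, plant to 165 mm, loose, to the right of the tray. Origin: centre of its underside.
- trowel: hand trowel, 275 mm long, 30 mm high, lying loose to the left of the tray. Origin: near its neck, at bench height; blade towards its x.
- sprayer: white trigger spray bottle, 82 mm across, 210 mm high, loose, to the left of the tray. Origin: centre of its underside.
- lighter: blue pocket lighter, 80 by 24 by 12 mm, lying loose near the right front corner of the tray. Origin: under its middle.
Not all that is in view belongs to the job. What is shaped like the sprayer but yellow is not meant.

How it is judged:
By the outcome, as a careful person would: the job done as asked, in the order asked, and still so for the second after the job is handed in, with the robot touching nothing.
It also fails if it takes over 40 s, if anything falls off the work surface, if the arm or the gripper's body presses on something with over 40 N, if the wrist force passes 120 N, or if a joint passes its speed limit or range.

### The arm

A 6-joint arm with a two-finger parallel gripper is mounted at the origin on the work surface. World frame = base frame: x ahead of the robot, y to its left, z up, the work surface at z = 0. Lengths are in m, angles in rad, forces in N, time in s.
With the tool pointing down it reaches from about 0.325 to 0.9 m from the base axis. Payload 6.1 kg.
Tool frame: the origin (TCP) lies on the centre line of the jaws, within the pads' length; the fingertips stand 19 mm ahead of it and the grasp point (between the pads) is the TCP; z points along the fingers, y is the line along which they close (so a half turn about z gives the same grasp; the last joint's range is limited). The gripper opens to 87 mm and grips with 3 to 60 N. Pads are 19 mm wide; open, the fingers measure 117 mm over their backs; the gripper's body (75 mm by 190 mm) begins 51 mm behind the grasp point.
Start: joints at [1.07, 0.22, 1.526, -0, 1.395, -0.126], TCP at [0.229, 0.582, 0.242] pointing down, gripper open.
Joint ranges: [-2.98, 2.98], [-0.91, 2.08], [0.09, 2.57], [-1.24, 4.39], [0.2, 2.65], [-2.68, 2.68]. Speed limits (rad/s): [2.57, 2.57, 3.01, 3.14, 3.14, 3.14].

### API

Orientations are given as a rotation vector (axis times angle).
In Python, from rig import ctrl, optics gives the robot as it stands. The module is installed in compiled form; this text tells all that it offers.
- The arm moves only by the tool servo_tool, never from a script. Its argument "plan" is a list of rows, each an object with "dp": the shift along the tool's x, y, z in mm, a list of three; "angular": the turn, a rotation vector about the tool's x, y, z in rad, a list of three; "claw": the closure in counts, from 0 (fully open) to 255 (shut). A call has 1 to 10 rows; each row is the pose to reach, as a shift and turn from the pose commanded when the call began, along the tool's axes at that moment; what a row does not reach only later rows make up. A row lasts 1/10 s, in which the tool goes at most 50 mm and 8.59 degrees, less where a joint would pass 70% of its speed; a pose out of reach is approached as far as the arm can. A call with a gripper value outside its range is refused whole. The fingers move at their own pace and stop on an object; "grip_force" is the grip in N (left out, the last holds). Time passes only in rows, so rows that repeat a pose let the fingers close. It gives the time, the measured TCP pose, the force, the opening and the grip force at its end, in the units of the state.
- ctrl.sense(): the state, without advancing time (a new reading comes with each control period).
- optics.read_camera(name): name is "side" or "top" or "wrist"; returns a dict with "color" (480x640x3 uint8, red, green, blue), "vertical_fov" (degrees; the focal length in pixels is half the picture's height over the tangent of half this angle, whatever the lens; pixels are square), "cx", "cy" (the principal point, pixels), "rvec" (rotation vector, rad) and "tvec" (3), from world to camera coordinates, as OpenCV has them. Camera axes: x right, y down, z forward; pixel columns grow to the right and rows downward; lengths in m; the calibration is good to about 2 mm. A picture is of the moment at which its call begins. There is no depth.
- ctrl.job_done(): hands the job in; it is judged then, once.
The state is a dict: "clock": time; "q": joint angles; "dq": joint speeds; "joint_efforts": joint torques, N m; "ee_pos": TCP position; "tool_rot": TCP orientation; "wrist_force": force on the tool from outside, world axes, zero at the start; "wrist_torque": the same for the moment, N m; "finger_gap": opening from 0.0 (shut) to 1.0 (fully open); "gripper_force": force on a finger pad.
Only numpy, scipy, OpenCV 4.12 (cv2) and the standard library are available. Lean on these libraries where they do the work, as an engineer would, in place of code of your own. Each camera call takes 0.05 s, during which the arm holds its last target. There are 200 camera calls.

## Working session

There is one attempt and no reset: what is moved stays moved. The work goes in short steps, Python scripts to look and compute and a tool call to move; the robot and the scene stay as the last step left them, time stands still between calls to the robot, and variables do not carry over. Pictures are saved under pics/ and viewed, at most 10 in all, crops included, and the job is handed in when it is done.

Besides the shell and the picture viewer there is one more tool, called after ">>>" as a command line: name --argument value ..., lists and objects as JSON in quotes. servo_tool: Moves the arm, as the interface text tells. Its arguments: {"type":"object","properties":{"plan":{"type":"array"},"grip_force":{"type":"number"}},"required":["plan"]}

```bash
mkdir -p pics; cat > h.py <<'E'
import numpy as np, cv2
from rig import ctrl, optics
def cam(n):
    c=optics.read_camera(n); f=240/np.tan(np.radians(c["vertical_fov"])/2)
    K=np.array([[f,0,c["cx"]],[0,f,c["cy"]],[0,0,1]]); R=cv2.Rodrigues(np.array(c["rvec"],float))[0]
    return c["color"],K,R,np.array(c["tvec"],float)
def onplane(K,R,t,uv,z):
    o=-R.T@t; d=R.T@np.linalg.inv(K)@np.array([uv[0],uv[1],1.]); return o+d*(z-o[2])/d[2]
def save(im,p): cv2.imwrite(p,im[:,:,::-1])
E
python3 - <<'E'
from h import *
import pickle
d={}
for n in("top","side"):
    c=cam(n); d[n]=c; save(c[0],f"pics/{n}0.png"); print(n,c[1].round(1).tolist(),(-c[2].T@c[3]).round(3))
pickle.dump(d,open("v0.pkl","wb"))
s=ctrl.sense(); print(s["clock"],s["ee_pos"],s["tool_rot"],s["finger_gap"],s["wrist_force"])
E
```

```text
top [[475.0, 0.0, 317.7], [0.0, 475.0, 249.2], [0.0, 0.0, 1.0]] [0.309 0.051 1.532]
side [[508.2, 0.0, 316.0], [0.0, 508.2, 238.2], [0.0, 0.0, 1.0]] [ 0.277 -0.923  1.008]
0.1 [0.22858601 0.58112111 0.24052714] [-5.85239986e-01 -3.08612212e+00  2.72415971e-03] 1.0004869429230925 [-0.60358894  0.4694231   0.65309691]
```

View pics/top0.png

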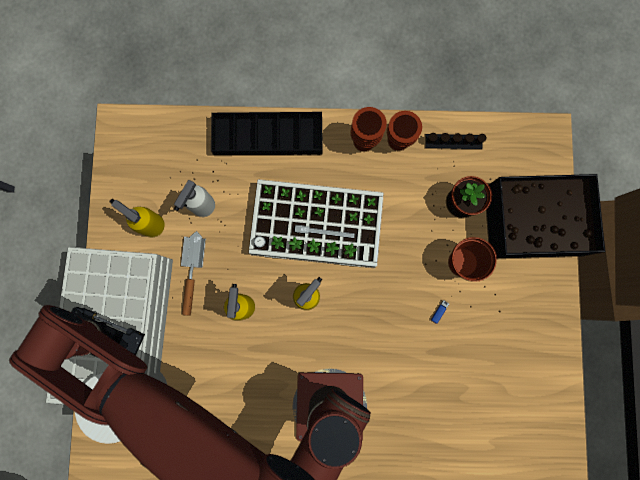

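View pics/side0.png

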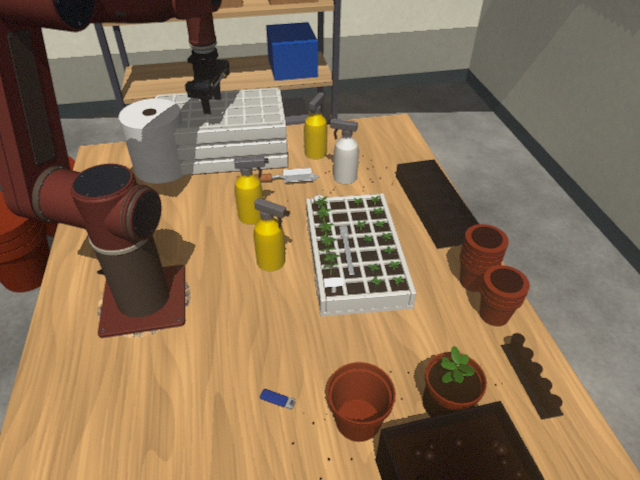

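The tall row is the near row of the tray. In the top view the label is at about (368,254), the thermometer at (260,241), and the tall seedlings run from (278,243) to (350,251). The low rows at v≈190–215, with the widger at (322,231), could be mistaken for it. I'll check with one close crop.

```bash
python3 - <<'E'
import pickle
from h import *
d=pickle.load(open("v0.pkl","rb"))
a=cv2.resize(d["top"][0][170:275,240:390],None,fx=5,fy=5,interpolation=2)
b=cv2.resize(d["side"][0][180:320,300:420],None,fx=4,fy=4,interpolation=2)
save(a,"pics/ct.png");save(b,"pics/cs.png")
for uv in[(260,181),(383,194),(378,266),(249,254)]: print(uv,onplane(*d["top"][1:],uv,.06).round(3))
E
```

```text
(260, 181) [0.698 0.233 0.06 ]
(383, 194) [ 0.665 -0.157  0.06 ]
(378, 266) [ 0.436 -0.143  0.06 ]
(249, 254) [0.465 0.26  0.06 ]
```

View pics/ct.png

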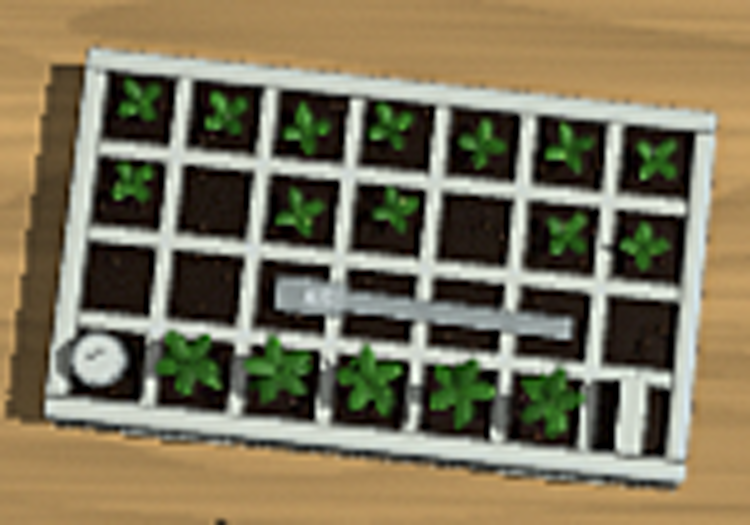

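View pics/cs.png

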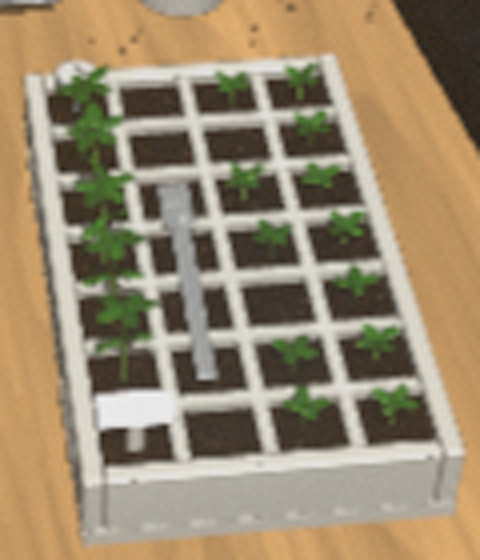

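The crops confirm the choice. The near row has the five big crowns between the white T-label on the right, crop (630,415), and the dial on the left, crop (98,360). Next I'll triangulate the crowns and the nearby yellow bottles.

```bash
cat >> h.py <<'E'
def tri(A,B,a,b):
    P=[c[1]@np.c_[c[2],c[3]] for c in(A,B)]
    X=cv2.triangulatePoints(P[0],P[1],np.array(a,float).reshape(2,1),np.array(b,float).reshape(2,1)); return (X[:3]/X[3]).ravel()
E
python3 - <<'E'
import pickle
from h import *
d=pickle.load(open("v0.pkl","rb"));T,S=d["top"],d["side"]
tp=[(548,403),(460,394),(368,381),(281,370),(190,365)]
sp=[(125,310),(108,240),(103,187),(93,125),(85,85)]
P=np.array([tri(T,S,(240+a[0]/5,170+a[1]/5),(300+b[0]/4,180+b[1]/4)) for a,b in zip(tp,sp)]);print(P.round(3))
Q=np.array([onplane(*T[1:],(240+a[0]/5,170+a[1]/5),.122) for a in tp]);print(Q.round(3))
p=np.polyfit(Q[:,1],Q[:,0],1);print("line x=",p, "angle",np.arctan(p[0]))
# tray model from corners
C=np.array([onplane(*T[1:],u,.06)[:2] for u in[(258.5,180),(383,193),(377.5,266.5),(249,253.5)]])
m=C.mean(0);e=(C[0]+C[3]-C[1]-C[2])/2;e/=np.linalg.norm(e);n=np.array([e[1],-e[0]]);
print("tray",m,e,n)
for k in range(-3,4): print(k,(m-82.5e-3*n+e*k*.055).round(3))
for uv in[(268,262),(250,217)]: print("yellow base",onplane(*S[1:],uv,0).round(3))
print("top of yellow",onplane(*T[1:],(308,296),.15).round(3))
E
```

```text
[[ 0.479 -0.05   0.113]
 [ 0.48   0.003  0.123]
 [ 0.488  0.058  0.119]
 [ 0.492  0.11   0.129]
 [ 0.496  0.165  0.12 ]]
[[ 0.475 -0.049  0.122]
 [ 0.479  0.003  0.122]
 [ 0.486  0.059  0.122]
 [ 0.491  0.111  0.122]
 [ 0.493  0.165  0.122]]
line x= [0.09102672 0.47966977] angle 0.0907765503492091
tray [0.56763098 0.04988516] [0.0821103  0.99662325] [ 0.99662325 -0.0821103 ]
-3 [ 0.472 -0.108]
-2 [ 0.476 -0.053]
-1 [0.481 0.002]
0 [0.485 0.057]
1 [0.49  0.111]
2 [0.494 0.166]
3 [0.499 0.221]
yellow base [0.331 0.075 0.   ]
yellow base [0.3   0.278 0.   ]
top of yellow [0.337 0.071 0.15 ]
```

```bash
cat > go.py <<'E'
import sys
from h import *
from scipy.spatial.transform import Rotation as R
s=ctrl.sense();A=R.from_rotvec(s["tool_rot"]);x,y,z=map(float,sys.argv[1:4])
d=np.array([.0821,.9966,0]);M=R.from_matrix(np.c_[np.cross(d,[0,0,-1]),d,[0,0,-1]])
print("dp",(1000*A.inv().apply(np.array([x,y,z])-s["ee_pos"])).round(1),"ang",(A.inv()*M).as_rotvec().round(4))
print(s["clock"],np.array(s["ee_pos"]).round(4),s["finger_gap"],np.round(s["wrist_force"],2),np.round(s["q"],2))
E
python3 go.py .471 -.113 .30
```

```text
dp [-479.7 -557.3  -58.5] ang [-0.0018 -0.0004 -0.2926]
0.1 [0.2286 0.5811 0.2405] 1.0004869429230925 [-0.6   0.47  0.65] [ 1.07  0.22  1.53 -0.    1.39 -0.13]
```

>>> servo_tool --plan '[{"dp": [0, 0, -50], "angular": [0, 0, 0], "claw": 255}, {"dp": [-32, -37, -60], "angular": [0, 0, -0.1], "claw": 255}, {"dp": [-64, -74, -60], "angular": [0, 0, -0.2], "claw": 255}, {"dp": [-96, -111, -60], "angular": [0, 0, -0.293], "claw": 255}, {"dp": [-128, -149, -60], "angular": [0, 0, -0.293], "claw": 255}, {"dp": [-160, -186, -60], "angular": [0, 0, -0.293], "claw": 255}, {"dp": [-192, -223, -60], "angular": [0, 0, -0.293], "claw": 255}, {"dp": [-224, -260, -60], "angular": [0, 0, -0.293], "claw": 255}, {"dp": [-256, -297, -60], "angular": [0, 0, -0.293], "claw": 255}, {"dp": [-288, -334, -60], "angular": [0, 0, -0.293], "claw": 255}]' --grip_force 5

```text
clock: 1.1
ee_pos: [0.3745, 0.1635, 0.3013]
tool_rot: [0.128, 3.139, 0.0]
wrist_force: [1.0, -0.3, -0.8]
finger_gap: 0.169
gripper_force: 0.0
```

```bash
python3 go.py .471 -.113 .30
```

```text
dp [-118.7 -267.7    1.4] ang [0.0001 0.0003 0.0008]
1.1 [0.3745 0.1635 0.3013] 0.16948946580297325 [ 1.05 -0.34 -0.76] [ 0.22 -0.36  1.96 -0.    1.54 -1.27]
```

>>> servo_tool --plan '[{"dp": [-18, -41, 0], "angular": [0, 0, 0], "claw": 255}, {"dp": [-37, -83, 0], "angular": [0, 0, 0], "claw": 255}, {"dp": [-55, -125, 0], "angular": [0, 0, 0], "claw": 255}, {"dp": [-74, -167, 0], "angular": [0, 0, 0], "claw": 255}, {"dp": [-92, -209, 0], "angular": [0, 0, 0], "claw": 255}, {"dp": [-111, -250, 0], "angular": [0, 0, 0], "claw": 255}, {"dp": [-119, -268, 0], "angular": [0, 0, 0], "claw": 255}, {"dp": [-119, -268, 40], "angular": [0, 0, 0], "claw": 255}, {"dp": [-119, -268, 80], "angular": [0, 0, 0], "claw": 255}, {"dp": [-119, -268, 80], "angular": [0, 0, 0], "claw": 255}]'

```text
clock: 2.1
ee_pos: [0.4673, -0.1102, 0.2154]
tool_rot: [-0.129, -3.128, -0.006]
wrist_force: [-1.7, -0.6, -0.4]
finger_gap: 0.004
gripper_force: 0.0
```

```bash
python3 go.py .471 -.113 .126; python3 - <<'E'
from h import *
a=cam("wrist");b=cam("side")
save(np.hstack([cv2.resize(a[0],(400,300)),cv2.resize(b[0][90:390,120:520],(400,300))]),"pics/w1.png")
E
```

```text
dp [-4.9 -2.8 89.3] ang [ 0.0037 -0.0112 -0.0004]
2.1 [ 0.4673 -0.1102  0.2154] 0.004056924701421381 [-1.74 -0.61 -0.38] [-0.4  -0.1   1.91  0.    1.34 -1.88]
```

View pics/w1.png

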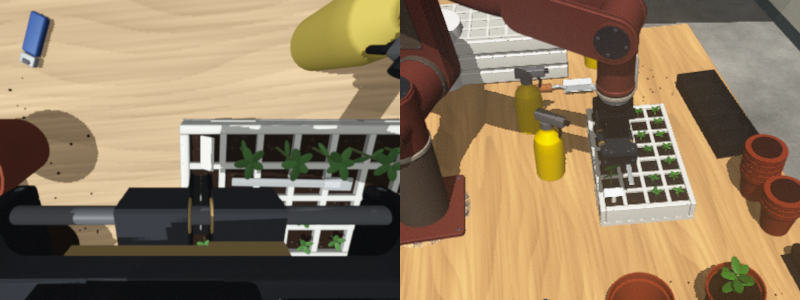

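The side view (right) shows the closed hand above the label end, with the forearm well above the yellow bottles. The wrist view (left) shows the crowns at about (250,158), (295,160) and (340,160). I'll use them as a cross-check on the row line.

```bash
python3 - <<'E'
from h import *
a=cam("wrist"); im=a[0]; h=cv2.cvtColor(im,cv2.COLOR_RGB2HSV)
m=cv2.inRange(h,(35,80,30),(85,255,255));m[:190]=0;m[310:]=0
n,l,st,c=cv2.connectedComponentsWithStats(cv2.morphologyEx(m,2,np.ones((3,3))))
for i in range(1,n):
    if st[i,4]>150: q=onplane(*a[1:],c[i],.122); print(c[i].round(),st[i],q.round(3),"off row x",round(q[0]-(.4807+.0824*q[1]),4))
E
python3 go.py .471 -.113 .126
```

```text
[398. 248.] [ 376  217   47   60 1325] [ 0.476 -0.052  0.122] off row x -0.0009
[470. 249.] [ 442  217   57   63 1579] [0.481 0.002 0.122] off row x -0.0003
[542. 248.] [ 498  221   91   59 1897] [0.484 0.057 0.122] off row x -0.0011
[617. 252.] [ 591  228   49   54 1596] [0.492 0.114 0.122] off row x 0.0021
dp [ 0.9 -1.5 97.1] ang [-0.0004  0.0013  0.0007]
2.25 [ 0.4719 -0.1116  0.2231] 0.003704197722160259 [ 0.65  0.62 -0.03] [-0.39 -0.11  1.9  -0.    1.34 -1.88]
```

>>> servo_tool --plan '[{"dp": [0, -1, 25], "angular": [0, 0, 0], "claw": 255}, {"dp": [0, -1, 50], "angular": [0, 0, 0], "claw": 255}, {"dp": [0, -1, 75], "angular": [0, 0, 0], "claw": 255}, {"dp": [0, -1, 90], "angular": [0, 0, 0], "claw": 255}, {"dp": [0, -1, 97], "angular": [0, 0, 0], "claw": 255}, {"dp": [0, -1, 97], "angular": [0, 0, 0], "claw": 255}, {"dp": [0, -1, 97], "angular": [0, 0, 0], "claw": 255}]'

```text
clock: 2.95
ee_pos: [0.4725, -0.1129, 0.1265]
tool_rot: [0.128, 3.136, -0.002]
wrist_force: [-0.9, 0.4, 0.4]
finger_gap: 0.006
gripper_force: 0.0
```

```bash
python3 go.py .476 -.053 .126
```

```text
dp [ 1.4 60.   0.4] ang [-0.001   0.0029  0.0007]
2.95 [ 0.4725 -0.1129  0.1265] 0.005992751592777545 [-0.87  0.35  0.41] [-0.4   0.    1.99 -0.    1.14 -1.89]
```

>>> servo_tool --plan '[{"dp": [1, 10, 0], "angular": [0, 0, 0], "claw": 255}, {"dp": [1, 20, 0], "angular": [0, 0, 0], "claw": 255}, {"dp": [1, 30, 0], "angular": [0, 0, 0], "claw": 255}, {"dp": [1, 40, 0], "angular": [0, 0, 0], "claw": 255}, {"dp": [1, 50, 0], "angular": [0, 0, 0], "claw": 255}, {"dp": [1, 60, 0], "angular": [0, 0, 0], "claw": 255}, {"dp": [1, 70, 0], "angular": [0, 0, 0], "claw": 255}, {"dp": [1, 80, 0], "angular": [0, 0, 0], "claw": 255}]'

```text
clock: 3.75
ee_pos: [0.4767, -0.0318, 0.1245]
tool_rot: [-0.128, -3.139, 0.0]
wrist_force: [0.4, -1.7, 0.2]
finger_gap: 0.002
gripper_force: 0.2
```

```bash
python3 go.py .494 .166 .126; python3 - <<'E'
from h import *
a=cam("wrist");b=cam("side")
save(np.hstack([cv2.resize(a[0],(400,300)),cv2.resize(b[0][190:310,290:450],(400,300))]),"pics/w2.png")
E
```

```text
dp [ -1.1 198.6  -1.6] ang [-0.0001 -0.0001  0.0006]
3.75 [ 0.4767 -0.0318  0.1245] 0.0017822609556133549 [ 0.45 -1.69  0.22] [-0.23 -0.01  2.01 -0.    1.14 -1.72]
```

View pics/w2.png

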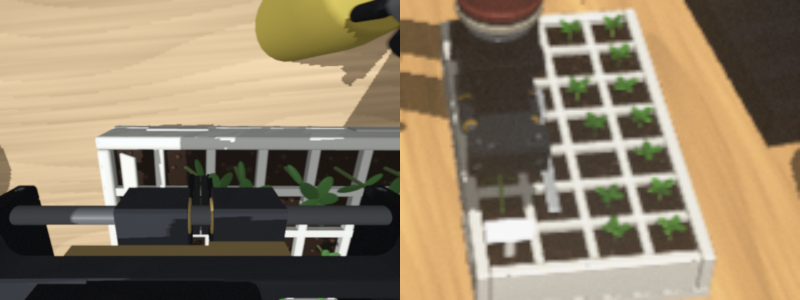

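The first crown is leaning over ahead of the finger, at wrist-view (235,172), and the force is light at about 1.5 N. I'll continue the sweep.

>>> servo_tool --plan '[{"dp": [-1, 10, -1], "angular": [0, 0, 0], "claw": 255}, {"dp": [-1, 20, -1], "angular": [0, 0, 0], "claw": 255}, {"dp": [-1, 30, -1], "angular": [0, 0, 0], "claw": 255}, {"dp": [-1, 40, -1], "angular": [0, 0, 0], "claw": 255}, {"dp": [-1, 50, -1], "angular": [0, 0, 0], "claw": 255}, {"dp": [-1, 60, -1], "angular": [0, 0, 0], "claw": 255}, {"dp": [-1, 70, -1], "angular": [0, 0, 0], "claw": 255}, {"dp": [-1, 80, -1], "angular": [0, 0, 0], "claw": 255}, {"dp": [-1, 90, -1], "angular": [0, 0, 0], "claw": 255}, {"dp": [-1, 100, -1], "angular": [0, 0, 0], "claw": 255}]'

```text
clock: 4.85
ee_pos: [0.486, 0.0678, 0.1256]
tool_rot: [0.128, 3.139, -0.0]
wrist_force: [0.7, -0.9, -1.2]
finger_gap: 0.007
gripper_force: 0.2
```

```bash
python3 go.py .494 .166 .126; python3 - <<'E'
from h import *
a=cam("wrist");b=cam("side")
save(np.hstack([cv2.resize(a[0],(400,300)),cv2.resize(b[0][190:310,290:450],(400,300))]),"pics/w3.png")
E
```

```text
dp [ 0.  98.6 -0.4] ang [0.     0.0001 0.0004]
4.85 [0.486  0.0678 0.1256] 0.006626703101093036 [ 0.71 -0.92 -1.23] [-0.02  0.02  1.98 -0.    1.15 -1.51]
```

View pics/w3.png

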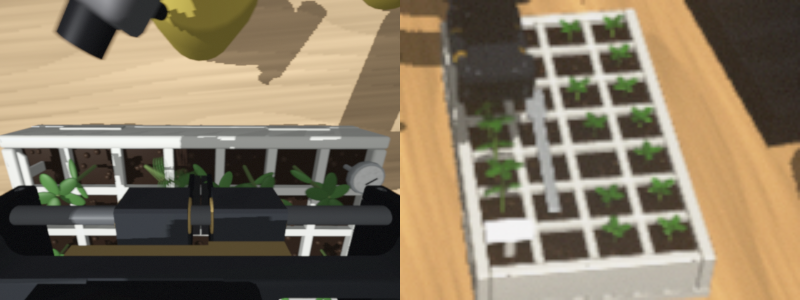

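The seedlings already passed stand upright again, at side crop (495,125) and (505,170). I'll finish the row.

>>> servo_tool --plan '[{"dp": [0, 10, 0], "angular": [0, 0, 0], "claw": 255}, {"dp": [0, 20, 0], "angular": [0, 0, 0], "claw": 255}, {"dp": [0, 30, 0], "angular": [0, 0, 0], "claw": 255}, {"dp": [0, 40, 0], "angular": [0, 0, 0], "claw": 255}, {"dp": [0, 50, 0], "angular": [0, 0, 0], "claw": 255}, {"dp": [0, 60, 0], "angular": [0, 0, 0], "claw": 255}, {"dp": [0, 70, 0], "angular": [0, 0, 0], "claw": 255}, {"dp": [0, 80, 0], "angular": [0, 0, 0], "claw": 255}, {"dp": [0, 90, 0], "angular": [0, 0, 0], "claw": 255}, {"dp": [0, 100, 0], "angular": [0, 0, 0], "claw": 255}]'

```text
clock: 5.95
ee_pos: [0.4941, 0.1675, 0.1256]
tool_rot: [0.128, 3.139, 0.0]
wrist_force: [-0.3, -1.0, 0.3]
finger_gap: 0.008
gripper_force: 0.3
```

>>> servo_tool --plan '[{"dp": [0, 10, 0], "angular": [0, 0, 0], "claw": 255}, {"dp": [0, 20, 0], "angular": [0, 0, 0], "claw": 255}, {"dp": [0, 30, 0], "angular": [0, 0, 0], "claw": 255}, {"dp": [0, 40, 0], "angular": [0, 0, 0], "claw": 255}, {"dp": [0, 50, 0], "angular": [0, 0, 0], "claw": 255}, {"dp": [0, 60, 0], "angular": [0, 0, 0], "claw": 255}, {"dp": [0, 70, 0], "angular": [0, 0, 0], "claw": 255}, {"dp": [0, 80, 0], "angular": [0, 0, 0], "claw": 255}, {"dp": [0, 90, 0], "angular": [0, 0, 0], "claw": 255}, {"dp": [0, 90, 0], "angular": [0, 0, 0], "claw": 255}]'

```text
clock: 6.95
ee_pos: [0.5014, 0.2576, 0.1256]
tool_rot: [0.127, 3.139, 0.001]
wrist_force: [-0.1, -0.7, 0.3]
finger_gap: 0.005
gripper_force: 0.0
```

>>> servo_tool --plan '[{"dp": [0, 0, -30], "angular": [0, 0, 0], "claw": 255}, {"dp": [0, 0, -70], "angular": [0, 0, 0], "claw": 255}, {"dp": [0, 0, -110], "angular": [0, 0, 0], "claw": 255}, {"dp": [0, 0, -150], "angular": [0, 0, 0], "claw": 255}, {"dp": [0, 0, -190], "angular": [0, 0, 0], "claw": 255}, {"dp": [0, 40, -190], "angular": [0, 0, 0], "claw": 255}, {"dp": [0, 80, -190], "angular": [0, 0, 0], "claw": 255}, {"dp": [0, 120, -190], "angular": [0, 0, 0], "claw": 255}, {"dp": [0, 120, -190], "angular": [0, 0, 0], "claw": 255}, {"dp": [0, 120, -190], "angular": [0, 0, 0], "claw": 255}]'

```text
clock: 7.95
ee_pos: [0.5109, 0.3762, 0.3148]
tool_rot: [-0.126, -3.138, 0.002]
wrist_force: [-0.0, 0.5, 1.2]
finger_gap: 0.006
gripper_force: 0.0
```

```bash
python3 - <<'E'
from h import *
a=cam("top");b=cam("side")
save(np.hstack([cv2.resize(a[0][130:310,150:390],(400,300)),cv2.resize(b[0][130:370,200:520],(400,300))]),"pics/end.png")
E
```

```text
(no output)
```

View pics/end.png

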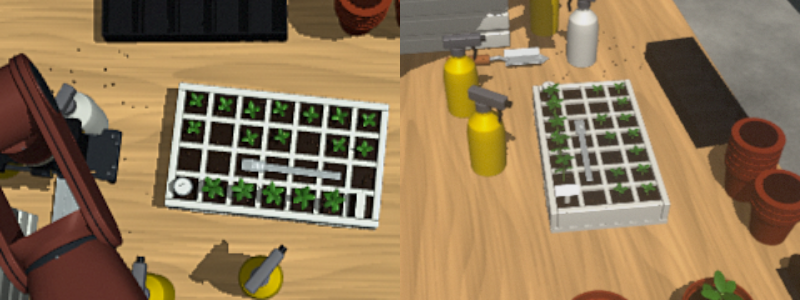

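The final picture shows all five tall seedlings upright, at top-view crop (212,188) to (333,201). The label, dial, widger and bottles look unmoved, and the hand is clear of the tray.

```bash
python3 -c "
from rig import ctrl
print(ctrl.job_done())"
```

```text
the job is handed in; nothing more can be done
None
```

I swept the closed fingertips along the five tall seedlings from the label end to the thermometer end; in the last pictures all five stand upright, nothing else looks moved and the hand is clear, and I handed the job in at about 8 s without a verdict shown.

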